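# Screw the sweet dispenser's hopper tight with its chute over the tray

### The job

Screw the hopper of the sweet dispenser down by pushing or turning its yellow chute round (clockwise seen from above), until you feel it start to bite on its seal, and from there only as far as the next place where the chute stands centred over the catch tray; passing the tray while the hopper still turns loosely does not count. There is no stop to tell you where to end, so do not go a turn too far; do not force the chute, leave the other things on the counter alone, and let go at the end.

Things in the scene. Friction and masses are not known exactly. Their poses are not given: they have to be found in the camera images.
- dispenser: Sweet dispenser fixed to the counter: grey foot plate 170 x 150 mm, green pedestal, aluminium catch tray (85 mm radially, 96 mm wide, rim 31 mm above the counter) sticking out on one side. Origin on the counter on the vertical screw axis of the hopper; its x axis points from the axis to the middle of the tray, z up.
- tray_mark (a point): Middle of the catch tray, over the black line on its floor, at rim height (31 mm): 125 mm from the screw axis along the dispenser's x axis; same axes as the dispenser.
- chute_tip (a point): Point on the hopper's yellow chute: on its centreline, level with its upper edges (132 to 143 mm above the counter), 125 mm from the screw axis; x points outwards along the chute, z up. The chute is an open trough 48 mm wide with two upright side walls 50 mm tall (this point is level with their tops), reaching from the drum to 135 mm from the axis.
- seal_mid (a point): Middle of the black seal ring hidden under the hopper, on the screw axis, about 80 mm above the counter. It does not move while the hopper is loose and sinks 0.5 mm per rad of turning once it bites. The loose run before the bite (1 to 7.5 rad) differs each time and does not show; after the bite the chute meets the tray within 1.2 to 3.4 rad, so it may pass the tray once while still loose.
- hopper: Turning hopper: clear drum of sweets 120 mm across, 70 mm tall, with green lid and the chute. Origin on the screw axis at its underside; x along the chute, z up. Clockwise tightens, sinking 3 mm a turn. A push 105 mm from the axis takes about 1 N while loose, 7 N once it bites; it stays where left.
- water_a_mid (a point): Bystander: clear water bottle with blue cap, 62 mm across, 200 mm tall; its centre. Leave it alone.
- water_b_mid (a point): Bystander: clear water bottle with blue cap, 62 mm across, 200 mm tall; its centre. Leave it alone.
- stamp_mid (a point): Bystander: red and black self-inking stamp, 50 x 70 mm, 68 mm tall; its centre. Leave it alone.
- book_mid (a point): Bystander: receipt book lying flat, 110 x 170 mm, 16 mm thick; its centre. Leave it alone.
- jar_mid (a point): Bystander: glass sweet jar with yellow lid, 76 mm across, 100 mm tall; its centre. Leave it alone.
- bars_mid (a point): Bystander: open cardboard box of snack bars, 100 x 150 mm, 57 mm tall; its centre. Leave it alone.
- cup_mid (a point): Bystander: white cup, 76 mm across, 90 mm tall; its centre. Leave it alone.

How it is judged (in metres and radians):
At the end, for the whole second after the job is handed in: The point on the chute is within 13 mm (about 6 degrees) of the middle of the tray seen from above, the hopper has bitten and pressed its seal down by 0.3 to 2.5 mm (that is, it stands at the first passing of the tray after the bite, not one before or one later), and it is at rest (horizontal distance between chute_tip and tray_mark below 0.013 m and distance of seal_mid from where it was at the start of the episode between 0.0003 and 0.0025 m and linear speed of hopper below 0.01 m/s); the robot touches nothing.
It fails at once if the hopper is pushed harder than 40 N (contact force between hopper and anything else above 40 N).
It fails at once if a bystander is moved by more than 20 mm (distance of any of water_a_mid, water_b_mid, stamp_mid, book_mid, jar_mid, bars_mid, cup_mid from where it was at the start of the episode above 0.02 m).
It also fails if it takes over 72 s, if anything falls off the work surface, if the arm or the gripper's body presses on something with over 40 N, if the wrist force passes 120 N, or if a joint passes its speed limit or range.

### The arm

A 6-joint arm with a two-finger parallel gripper is mounted at the origin on the work surface. World frame = base frame: x ahead of the robot, y to its left, z up, the work surface at z = 0. Lengths are in mm, angles in rad, forces in N, time in s.
With the tool pointing down it reaches from about 400 to 825 mm from the base axis. Payload 7 kg.
Tool frame: the origin (TCP) lies at the very end of the fingers, on their centre line; the grasp point (between the pads) lies 19 mm behind it; z points along the fingers, y is the direction in which the jaws open and shut (so a half turn about z gives the same grasp; the last joint's range is limited). The gripper opens to 88 mm and grips with 3 to 60 N. Pads are 19 mm wide; open, the fingers measure 130 mm over their backs; the gripper's body (78 mm by 193 mm) begins 47 mm behind the grasp point.
Start: joints at [1.616, 0.359, 0.012, 0, -1.224, -0.288], TCP at [162.295, 655.176, 226.561] pointing down, gripper open.
Joint ranges: [-3.07, 3.07], [-1.43, 2.12], [-1.02, 1.25], [-3.03, 1.67], [-3.05, -0], [-3.03, 3.03]. Speed limits (rad/s): [2.39, 2.39, 3.01, 3.14, 3.14, 3.14].

### API

Orientations are given as a unit quaternion [x, y, z, w].
In Python, from plant import bot gives the robot as it stands. Calls block until the motion is done:
- bot.move_ptp(position, orientation): joint-space move of the TCP to a pose.
- bot.line_to(position, velocity=150, ori=None): straight line of the TCP; ori=None keeps the orientation; velocity is the mean speed in mm/s.
- bot.move_joints(angles): joint-space move.
- bot.move_gripper(opening, force=None): finger opening in mm; force is the grip in N (None keeps the last); returns when the fingers have stopped.
- bot.pause(seconds).
- bot.solve_ik(position, orientation): joint angles nearest the present ones, or None.
- bot.read_state(): the state.
- bot.camera(name): name is "scene" or "side" or "wrist"; returns the picture (400x640x3 uint8, red, green, blue); there is no depth.
- bot.get_calibration(name): a dict with "fx", "fy", "cx", "cy" (pixels), "view" (4x4, takes a point from world to camera coordinates); the wrist camera has in their place "T_tool_cam" (4x4, takes a point from camera to tool coordinates, whose origin is the TCP and whose axes are the flange's). Camera axes: x right, y up, looking along -z (the intrinsics and any distortion apply to the point x, -y, -z); pixel columns grow to the right and rows downward; lengths in mm; the calibration is good to about 2 mm. The wrist camera is an equidistant fisheye: a pixel r from the principal point sees the ray r / f radians off the axis. A picture is of the moment at which its call begins: read the wrist's pose just before it. get_calibration takes no time and is no camera call.
A pose or a line that the arm cannot do raises bot.Unreachable and nothing moves.
- bot.close_job(): hands the job in, once; it reports no verdict.
The state is a dict: "t": time; "joint_pos": joint angles; "qvel": joint speeds; "tau": joint torques, N m; "tcp_pos": TCP position; "eef_rot": TCP orientation; "contact_force": force on the tool from outside, world axes, zero at the start; "moment": the same for the moment, N m; "width": finger opening in mm.
Only numpy, scipy, OpenCV 4.12 (cv2) and the standard library are available. Lean on these libraries where they do the work, as an engineer would, in place of code of your own. Each camera call takes 0.05 s, during which the arm holds its last target.

## Working session

There is one attempt and no reset: what is moved stays moved. The work goes in short steps, each a Python script; the robot and the scene stay as the last script left them, time stands still between calls to the robot, and variables do not carry over. Pictures are saved under pics/ and viewed, and the job is handed in when it is done.

```bash
ls; mkdir -p pics
python3 - <<'E'
from plant import bot
import cv2
for n in ["scene","side","wrist"]:
    cv2.imwrite(f"pics/{n}0.png",cv2.cvtColor(bot.camera(n),cv2.COLOR_RGB2BGR))
    print(n,bot.get_calibration(n))
s=bot.read_state();print(s)
E
```

```text
pics
scene {'fx': 399.1389498123583, 'fy': 399.1389498123583, 'cx': 316.58409418199557, 'cy': 195.5996430416363, 'view': array([[-8.34675913e-01,  5.50505899e-01,  1.61051170e-02,
         4.23427707e+02],
       [-4.40358005e-01, -6.84661159e-01,  5.80795941e-01,
         1.87820207e+02],
       [ 3.30758139e-01,  4.77684365e-01,  8.13889858e-01,
        -1.25682292e+03],
       [ 0.00000000e+00,  0.00000000e+00,  0.00000000e+00,
         1.00000000e+00]])}
side {'fx': 431.9106958398708, 'fy': 431.9106958398708, 'cx': 324.51695074949055, 'cy': 199.42309477903754, 'view': array([[ 7.64469762e-01, -6.44204301e-01, -2.42239874e-02,
        -3.82681432e+02],
       [ 3.69491841e-01,  4.07060772e-01,  8.35330658e-01,
        -2.94388617e+02],
       [-5.28262967e-01, -6.47535595e-01,  5.49213885e-01,
        -8.28204027e+02],
       [ 0.00000000e+00,  0.00000000e+00,  0.00000000e+00,
         1.00000000e+00]])}
wrist {'fx': 309.70691628693146, 'fy': 309.70691628693146, 'cx': 318.73782613002913, 'cy': 199.02224018084956, 'T_tool_cam': array([[ 7.75928910e-05,  9.60205272e-01,  2.79295236e
[... 258 characters left out ...]
,
         1.00000000e+00]])}
{'t': 0.15, 'joint_pos': array([ 1.61606965e+00,  3.59203389e-01,  1.13031426e-02, -2.61522965e-04,
       -1.22410387e+00, -2.88066535e-01]), 'qvel': array([-0.00076609, -0.0009332 ,  0.00248949,  0.00178044,  0.00112222,
        0.00013872]), 'tau': array([-1.60426625e-04, -5.83276105e+01,  2.93289256e+01,  7.00103670e+00,
        8.80061067e-03, -1.00694385e-04]), 'tcp_pos': array([162.2363493 , 654.84538627, 225.86366142]), 'eef_rot': array([ 9.92634898e-01, -1.21142810e-01, -2.10648796e-05,  6.15925072e-04]), 'contact_force': array([ 0.05103568, -0.35316674, -0.06081178]), 'moment': array([ 0.03368448, -0.046195  ,  0.00257716]), 'width': 87.57933052873271}
```

View pics/scene0.png

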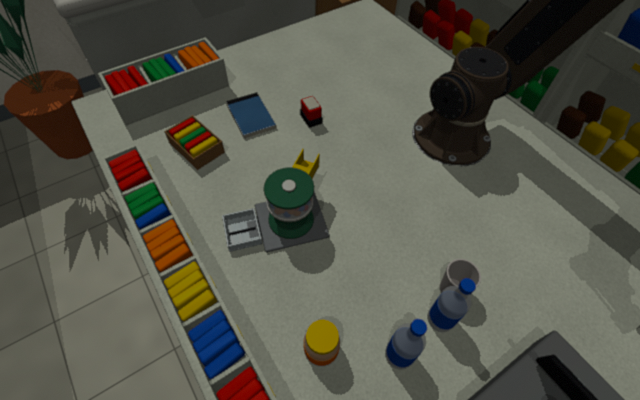

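View pics/side0.png

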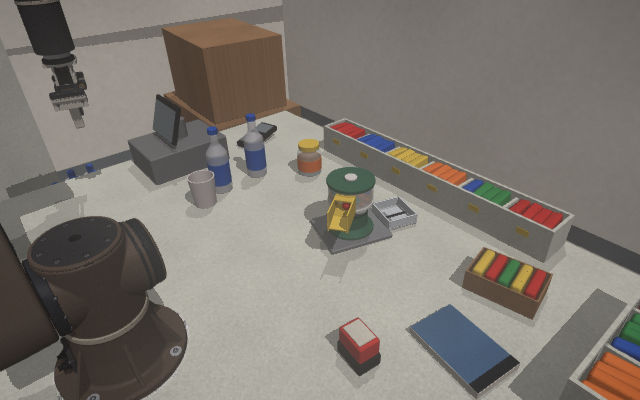

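View pics/wrist0.png

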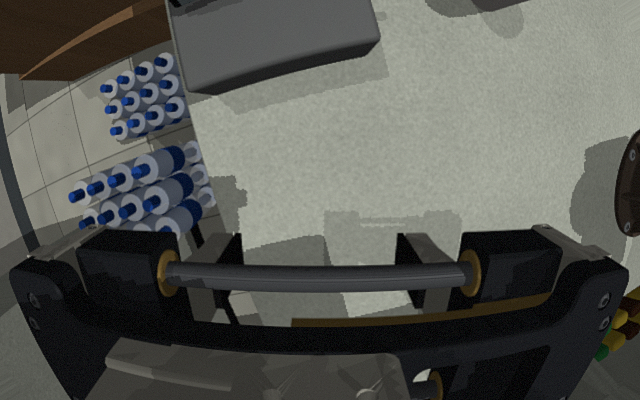

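```bash
cat > h.py <<'E'
import numpy as np,cv2
from plant import bot
def ray(n,u,v):
    c=bot.get_calibration(n);V=c['view'];R=V[:3,:3];t=V[:3,3]
    d=np.array([(u-c['cx'])/c['fx'],-(v-c['cy'])/c['fy'],-1.]);return -R.T@t,R.T@d
def onz(n,u,v,z):
    o,d=ray(n,u,v);return o+d*(z-o[2])/d[2]
def tri(a,b):
    o1,d1=ray('scene',*a);o2,d2=ray('side',*b)
    s=np.linalg.lstsq(np.c_[d1,-d2],o2-o1,rcond=None)[0]
    p,q=o1+s[0]*d1,o2+s[1]*d2
    return (p+q)/2,np.linalg.norm(p-q)
def proj(n,p):
    c=bot.get_calibration(n);q=c['view'][:3,:3]@np.asarray(p)+c['view'][:3,3]
    return c['cx']-c['fx']*q[0]/q[2],c['cy']+c['fy']*q[1]/q[2]
def save(n,f,box=None,k=1):
    im=cv2.cvtColor(bot.camera(n),cv2.COLOR_RGB2BGR)
    if box: x0,y0,x1,y1=box; im=im[y0:y1,x0:x1]
    cv2.imwrite('pics/'+f,cv2.resize(im,None,fx=k,fy=k,interpolation=cv2.INTER_CUBIC))
E
python3 - <<'E'
from h import *
save('scene','s1.png',(200,130,350,270),5)
save('side','d1.png',(290,150,440,270),5)
E
```

```text
(no output)
```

View pics/s1.png

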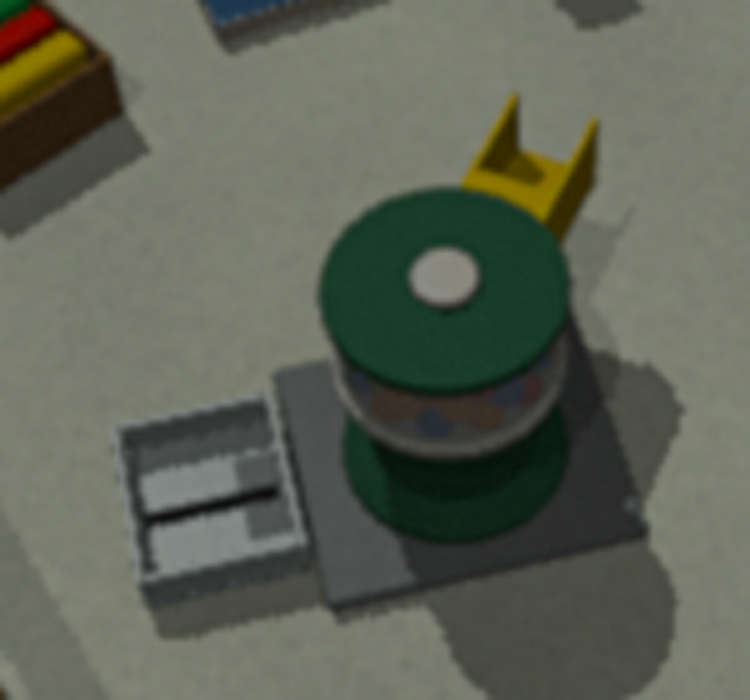

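View pics/d1.png

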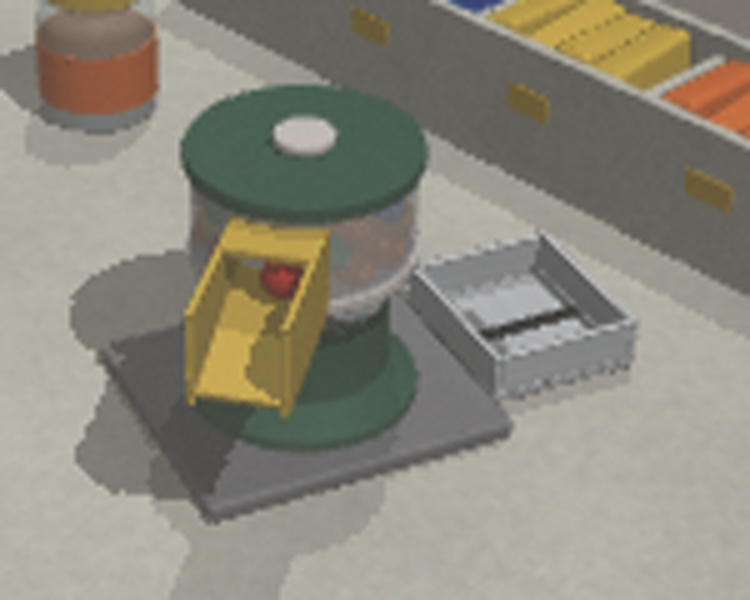

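Run:
```python
from h import *
S=lambda u,v:((u-2)/5+200,(v-2)/5+130)
D=lambda u,v:((u-2)/5+290,(v-2)/5+150)
np.set_printoptions(precision=1,suppress=True)
print('knob',tri(S(444,270),D(304,133)))
c=[tri(S(*a),D(*b)) for a,b in [((118,430),(540,235)),((268,398),(635,322)),((145,585),(415,268)),((305,548),(500,360))]]
# try both correspondences
for x in c: print('tray',x)
for p in [(118,430),(268,398),(305,548),(145,585)]: print('S z31',onz('scene',*S(*p),31))
for p in [(415,268),(540,235),(635,322),(500,360)]: print('D z31',onz('side',*D(*p),31))
for p in [(515,95),(597,122)]: print('chute S',onz('scene',*S(*p),138))
for p in [(187,318),(283,335)]: print('chute D',onz('side',*D(*p),138))
for n,p in [('cup',(461,270)),('watA',(452,292)),('watB',(410,330)),('jar',(321,345)),('stamp',(312,112)),('book',(250,113)),('bars',(195,143))]:
    print(n,onz('scene',*p,50))
for p in [(281,376),(334,612),(648,540)]: print('plate S',onz('scene',*S(*p),8))
for p in [(100,352),(210,518),(512,428)]: print('plate D',onz('side',*D(*p),8))
```

```text
knob (array([585.2,  -4.4, 163.1]), np.float64(2.000175870839284))
tray (array([728.6, -55.5,  71.7]), np.float64(32.51339581879603))
tray (array([685.1, -94.1,  41.5]), np.float64(70.5932282823883))
tray (array([734.7,  12.9,  19.7]), np.float64(72.18935214394206))
tray (array([690.5, -23.3, -18.7]), np.float64(36.95015538518972))
S z31 [734.5 -96.1  31. ]
S z31 [659.9 -71.7  31. ]
S z31 [686.9  17.7  31. ]
S z31 [762.9  -6.7  31. ]
D z31 [684.5  12.9  31. ]
D z31 [759.6 -10.5  31. ]
D z31 [ 733.4 -100.1   31. ]
D z31 [656.2 -75.9  31. ]
chute S [487.6 -99.5 138. ]
chute S [462.1 -61.3 138. ]
chute D [464.3 -56.8 138. ]
chute D [487.2 -94.9 138. ]
cup [336.8 354.7  50. ]
watA [393.3 382.4  50. ]
watB [529.9 395.   50. ]
jar [706.2 316.9  50. ]
stamp [ 340.2 -280.7   50. ]
book [ 504.  -379.4   50. ]
bars [ 696.5 -353.5   50. ]
plate S [642.2 -95.4   8. ]
plate S [688.1  45.2   8. ]
plate S [532.3  96.7   8. ]
plate D [526.6  92.8   8. ]
plate D [481.2 -49.9   8. ]
plate D [641.7 -99.3   8. ]
```

```bash
cat >> h.py <<'E'
from scipy.spatial.transform import Rotation as Ro
A=np.array([586.,-3.5]); TR=np.radians(-17.2)
def quat(psi): return np.array([np.cos(psi/2),np.sin(psi/2),0,0])
def pose(th,r,z,sg): # finger angle th; jaw radial
    return np.array([A[0]+r*np.cos(th),A[1]+r*np.sin(th),z]), quat(th+sg*np.pi/2)
E
python3 - <<'E'
from h import *
np.set_printoptions(precision=2,suppress=True)
t0=np.radians(-146.1)
for sg in (1,-1):
  for d in np.arange(0,6.4,.5):
    q=bot.solve_ik(*pose(t0-d,105,113,sg)); print(sg,d,q)
E
```

```text
1 0.0 [ 0.27  0.18 -0.52  0.   -0.87  0.32]
1 0.5 [ 0.38  0.15 -0.56  0.   -0.86 -0.29]
1 1.0 [ 0.48  0.17 -0.54  0.   -0.86 -0.89]
1 1.5 [ 0.52  0.22 -0.46  0.   -0.88 -1.43]
1 2.0 [ 0.51  0.3  -0.36  0.   -0.92 -1.92]
1 2.5 [ 0.46  0.37 -0.24  0.   -0.95 -2.37]
1 3.0 [ 0.39  0.43 -0.15  0.   -0.99 -2.8 ]
1 3.5 None
1 4.0 [ 0.24  0.46 -0.1   0.   -1.01  2.64]
1 4.5 [ 0.18  0.43 -0.15  0.   -0.99  2.2 ]
1 5.0 [ 0.14  0.37 -0.25  0.   -0.95  1.73]
1 5.5 [ 0.15  0.3  -0.36  0.   -0.91  1.22]
1 6.0 [ 0.21  0.22 -0.47  0.   -0.88  0.66]
-1 0.0 [ 0.27  0.18 -0.52  0.   -0.87 -2.82]
-1 0.5 [ 0.38  0.15 -0.56  0.   -0.86  2.85]
-1 1.0 [ 0.48  0.17 -0.54  0.   -0.86  2.25]
-1 1.5 [ 0.52  0.22 -0.46  0.   -0.88  1.71]
-1 2.0 [ 0.51  0.3  -0.36  0.   -0.92  1.22]
-1 2.5 [ 0.46  0.37 -0.24  0.   -0.95  0.77]
-1 3.0 [ 0.39  0.43 -0.15  0.   -0.99  0.34]
-1 3.5 [ 0.31  0.46 -0.1   0.   -1.01 -0.08]
-1 4.0 [ 0.24  0.46 -0.1   0.   -1.01 -0.5 ]
-1 4.5 [ 0.18  0.43 -0.15  0.   -0.99 -0.94]
-1 5.0 [ 0.14  0.37 -0.25  0.   -0.95 -1.41]
-1 5.5 [ 0.15  0.3  -0.36  0.   -0.91 -1.92]
-1 6.0 [ 0.21  0.22 -0.47  0.   -0.88 -2.48]
```

Run:
```python
from h import *
np.set_printoptions(precision=2,suppress=True)
s=bot.read_state();p=s['tcp_pos'].copy();p[2]=320
bot.line_to(p,250)
t0=np.radians(-146.1)
P,q=pose(t0,105,250,1)
bot.move_ptp(P,q); bot.move_gripper(0)
P[2]=155; bot.line_to(P,150)
s=bot.read_state();print(s['t'],s['tcp_pos'],s['contact_force'],s['width'],s['joint_pos'])
save('scene','s2.png',(200,100,400,250),4);save('side','d2.png',(250,80,450,230),4);save('wrist','w2.png')
```

```text
5.7833 [499.46 -62.04 155.7 ] [-0.06 -0.89  0.55] 0.11452937752586007 [ 0.27  0.14 -0.46  0.   -0.97  0.32]
```

View pics/s2.png

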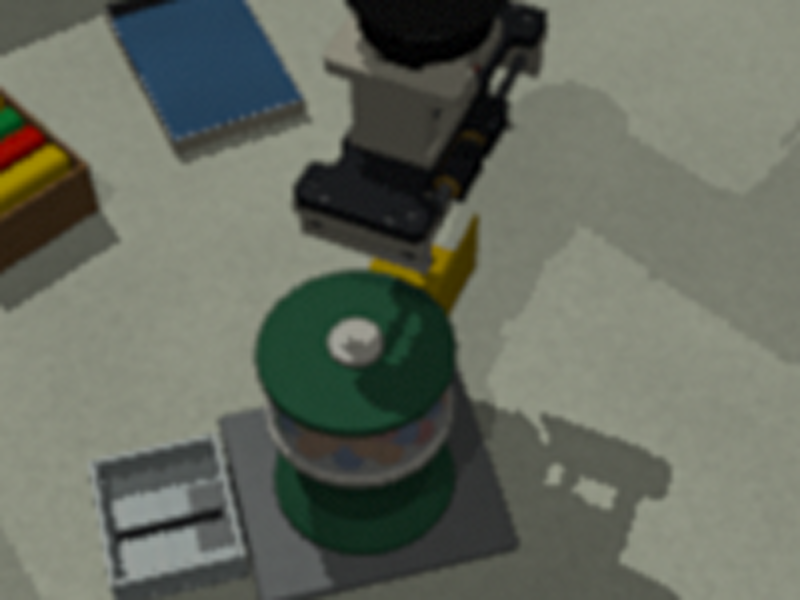

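View pics/d2.png

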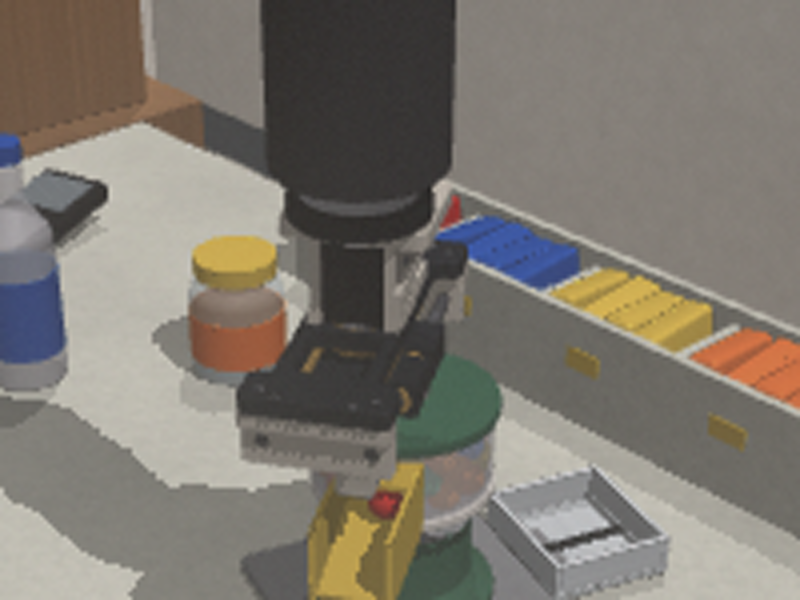

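View pics/w2.png

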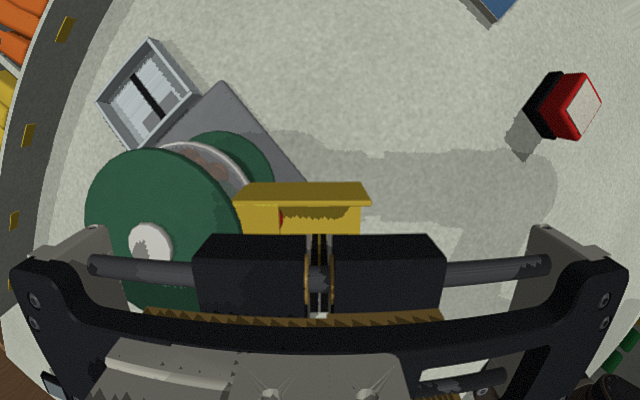

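```bash
cat >> h.py <<'E'
def tang(F,th): return -(F[0]*np.sin(th)-F[1]*np.cos(th))
def stroke(th,end,sg,r=105,z=113,step=0.1,v=45,stopF=None,log=True,n=2):
    hits=0; last=th
    while th-end>1e-4:
        th=max(th-step,end)
        P,q=pose(th,r,z,sg)
        bot.line_to(P,v,q)
        s=bot.read_state();f=tang(s['contact_force'],th)
        last=th
        if log: print('%.2f th=%.3f Ft=%.2f Fz=%.1f F=%.1f'%(s['t'],th,f,s['contact_force'][2],np.linalg.norm(s['contact_force'])))
        if np.linalg.norm(s['contact_force'])>22: print('HIGH');break
        if stopF and f>stopF:
            hits+=1
            if hits>=n: print('BITE?');break
        else: hits=0
    return last
E
python3 - <<'E'
from h import *
t0=np.radians(-146.1)
P,q=pose(t0,105,113,1)
for z in (140,128,113):
    P[2]=z; bot.line_to(P,60); s=bot.read_state(); print(s['t'],z,s['contact_force'].round(2))
    if abs(s['contact_force'][2])>5: raise SystemExit
print(stroke(t0,t0-0.5,1))
save('scene','s3.png',(200,100,400,250),4);save('side','d3.png',(250,80,450,230),4)
E
```

```text
6.3333 140 [-0.27 -0.99  0.48]
6.6833 128 [ 0.51 -0.5   0.1 ]
7.0833 113 [-0.38 -0.56  0.12]
7.47 th=-2.650 Ft=-0.40 Fz=-0.4 F=0.7
7.85 th=-2.750 Ft=0.98 Fz=-0.0 F=1.1
8.23 th=-2.850 Ft=0.82 Fz=0.0 F=1.3
8.62 th=-2.950 Ft=1.18 Fz=-0.7 F=1.4
9.00 th=-3.050 Ft=0.79 Fz=0.5 F=0.9
-3.0499260371637154
```

View pics/d3.png

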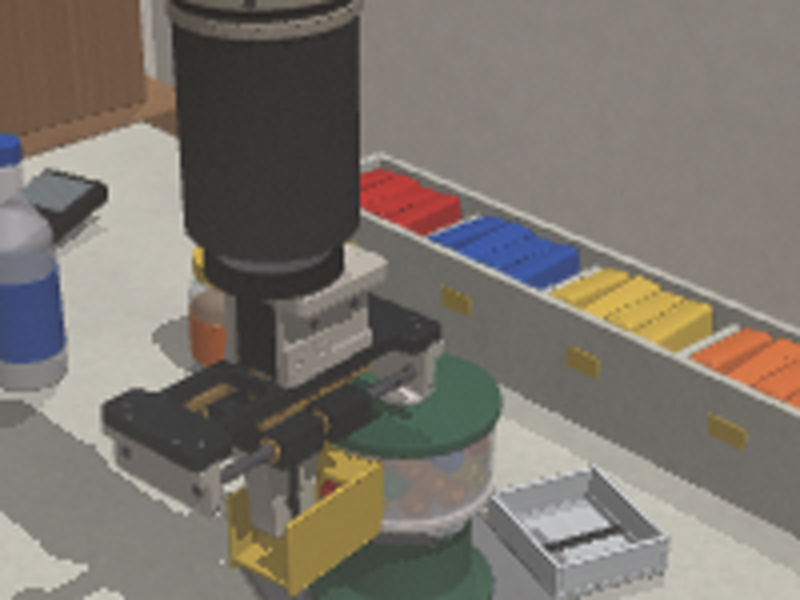

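Run:
```python
from h import *
print(stroke(-3.05,-5.6,1,step=0.12,stopF=4.5))
s=bot.read_state();print(s['tcp_pos'],s['joint_pos'].round(2))
```

```text
9.53 th=-3.170 Ft=0.11 Fz=-0.1 F=0.9
9.97 th=-3.290 Ft=0.29 Fz=-0.7 F=0.8
10.40 th=-3.410 Ft=0.65 Fz=-0.5 F=1.0
10.83 th=-3.530 Ft=0.20 Fz=-0.0 F=0.4
11.27 th=-3.650 Ft=0.12 Fz=-0.8 F=1.3
11.70 th=-3.770 Ft=-0.28 Fz=-0.5 F=0.6
12.13 th=-3.890 Ft=0.73 Fz=-0.2 F=0.8
12.57 th=-4.010 Ft=0.60 Fz=0.2 F=1.4
13.00 th=-4.130 Ft=0.44 Fz=0.0 F=0.7
13.43 th=-4.250 Ft=0.54 Fz=1.1 F=1.3
13.87 th=-4.370 Ft=-0.03 Fz=-0.1 F=0.3
14.30 th=-4.490 Ft=0.24 Fz=0.1 F=0.3
14.73 th=-4.610 Ft=-0.39 Fz=-0.7 F=0.8
15.17 th=-4.730 Ft=-0.98 Fz=-0.2 F=1.0
15.60 th=-4.850 Ft=0.18 Fz=-0.0 F=0.2
16.03 th=-4.970 Ft=0.03 Fz=-0.2 F=0.5
16.47 th=-5.090 Ft=-0.48 Fz=0.2 F=0.6
16.90 th=-5.210 Ft=0.15 Fz=-0.3 F=1.0
17.33 th=-5.330 Ft=0.51 Fz=0.6 F=1.0
17.77 th=-5.450 Ft=0.50 Fz=-0.3 F=1.0
18.20 th=-5.570 Ft=0.75 Fz=0.4 F=0.8
18.45 th=-5.600 Ft=0.37 Fz=0.3 F=1.1
-5.6
[667.30193848  62.94396949 113.01678361] [ 0.38  0.44 -0.14 -0.   -0.99 -2.84]
```

Run:
```python
from h import *
save('scene','s4.png',(200,100,400,250),4);save('side','d4.png',(250,80,450,230),4)
```

```text
(no output)
```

View pics/s4.png

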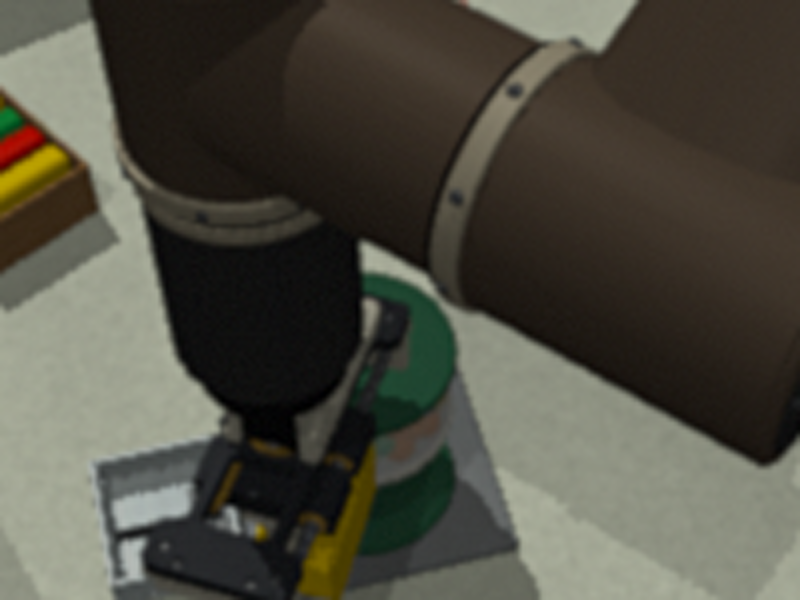

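View pics/d4.png

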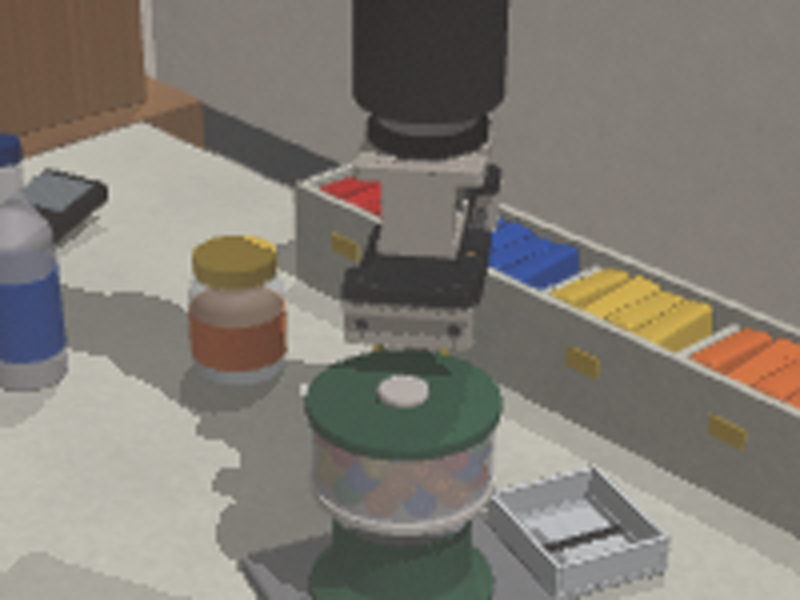

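```bash
cat >> h.py <<'E'
def regrip(th,sg,r=105,z=113,off=0.12):
    """from finger at th against leading wall to trough middle, up, half turn, down"""
    s=bot.read_state(); c=th+off
    P,q=pose(c,r,z,-sg); bot.line_to(P,60,q)
    P[2]=165; bot.line_to(P,150)
    P2,q2=pose(c,r,165,sg); bot.move_ptp(P2,q2)
    for zz in (140,z):
        P2[2]=zz; bot.line_to(P2,90); s=bot.read_state(); print('%.2f'%s['t'],s['contact_force'].round(1))
        if abs(s['contact_force'][2])>5: raise SystemExit('touch')
    return c
E
python3 - <<'E'
from h import *
c=regrip(-5.6,-1)
t=stroke(c,-5.6,-1,step=0.12)
print(stroke(t,-8.95,-1,step=0.2,v=70,stopF=3.5,n=1))
s=bot.read_state();print(s['tcp_pos'],s['joint_pos'].round(2))
E
```

```text
22.48 [0.3 0.5 1.3]
22.93 [-0.3  1.3  0.6]
23.37 th=-5.600 Ft=0.55 Fz=-0.6 F=1.2
23.82 th=-5.800 Ft=-0.05 Fz=0.3 F=0.8
24.27 th=-6.000 Ft=0.87 Fz=0.0 F=1.0
24.72 th=-6.200 Ft=0.11 Fz=0.1 F=0.6
25.17 th=-6.400 Ft=-0.29 Fz=0.2 F=0.4
25.62 th=-6.600 Ft=-0.06 Fz=0.5 F=0.9
26.07 th=-6.800 Ft=0.28 Fz=-0.6 F=0.8
26.52 th=-7.000 Ft=0.95 Fz=-0.1 F=1.2
26.97 th=-7.200 Ft=0.86 Fz=1.0 F=1.4
27.42 th=-7.400 Ft=0.90 Fz=-0.0 F=1.2
27.87 th=-7.600 Ft=-0.02 Fz=0.5 F=0.8
28.32 th=-7.800 Ft=-0.51 Fz=0.2 F=0.6
28.77 th=-8.000 Ft=0.05 Fz=1.1 F=1.3
29.22 th=-8.200 Ft=-0.09 Fz=-0.3 F=1.0
29.67 th=-8.400 Ft=0.35 Fz=0.3 F=0.4
30.12 th=-8.600 Ft=-0.02 Fz=0.8 F=1.0
30.57 th=-8.800 Ft=-0.44 Fz=-0.7 F=0.9
30.94 th=-8.950 Ft=-0.01 Fz=1.2 F=1.2
-8.95
[492.87647399 -51.69283853 113.00650961] [ 0.29  0.17 -0.53  0.   -0.87 -2.96]
```

Run:
```python
from h import *
save('side','d5.png',(250,80,450,230),4)
c=regrip(-8.95,1)
t=stroke(c,-8.95,1,step=0.12)
t=stroke(t,-10.0,1,step=0.1,stopF=4)
print(t)
save('side','d6.png',(250,80,450,230),4)
```

```text
34.92 [ 0.3 -0.2  0.6]
35.38 [ 0.  -0.2  0.3]
35.81 th=-8.950 Ft=0.31 Fz=1.0 F=1.2
36.19 th=-9.050 Ft=0.17 Fz=-0.3 F=0.4
36.58 th=-9.150 Ft=1.13 Fz=0.0 F=1.2
36.96 th=-9.250 Ft=0.29 Fz=-0.6 F=1.7
37.34 th=-9.350 Ft=0.46 Fz=0.4 F=1.2
37.73 th=-9.450 Ft=0.20 Fz=0.1 F=0.3
38.11 th=-9.550 Ft=0.29 Fz=0.2 F=0.4
38.49 th=-9.650 Ft=0.04 Fz=-0.8 F=0.9
38.88 th=-9.750 Ft=0.21 Fz=-0.9 F=0.9
39.26 th=-9.850 Ft=0.79 Fz=-0.1 F=0.9
39.64 th=-9.950 Ft=1.39 Fz=0.1 F=1.6
39.91 th=-10.000 Ft=1.58 Fz=0.3 F=1.7
-10.0
```

View pics/d6.png

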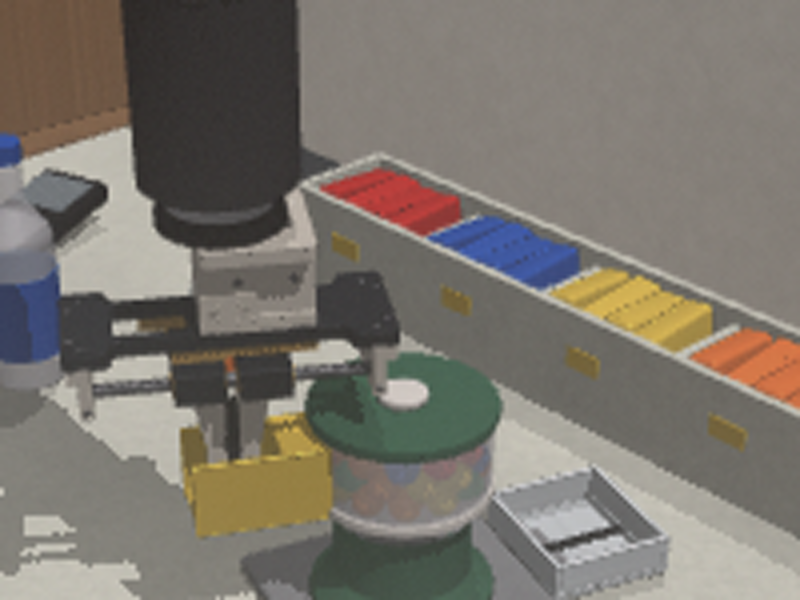

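Run:
```python
from h import *
t=stroke(-10.0,-10.8,1,step=0.1,stopF=4)
print(t)
```

```text
40.34 th=-10.100 Ft=5.33 Fz=-0.4 F=5.5
40.73 th=-10.200 Ft=5.30 Fz=0.7 F=5.4
BITE?
-10.2
```

Run:
```python
from h import *
t=stroke(-10.2,-11.8,1,step=0.16,v=55)
c=regrip(t,-1)
t=stroke(c,-12.85,-1,step=0.15,v=50)
s=bot.read_state();print(s['t'],s['tcp_pos'])
save('scene','s7.png',(200,100,400,250),4);save('side','d7.png',(250,80,450,230),4)
```

```text
41.18 th=-10.360 Ft=5.33 Fz=0.7 F=5.4
41.64 th=-10.520 Ft=6.08 Fz=-0.2 F=6.1
42.10 th=-10.680 Ft=6.21 Fz=0.6 F=6.3
42.56 th=-10.840 Ft=4.53 Fz=0.1 F=4.5
43.02 th=-11.000 Ft=4.98 Fz=-0.2 F=5.0
43.48 th=-11.160 Ft=5.48 Fz=-0.2 F=5.5
43.93 th=-11.320 Ft=5.01 Fz=-0.6 F=5.1
44.39 th=-11.480 Ft=5.23 Fz=0.6 F=5.4
44.85 th=-11.640 Ft=5.48 Fz=-1.1 F=6.1
45.31 th=-11.800 Ft=6.12 Fz=-0.5 F=6.5
49.24 [0.1 0.5 0.4]
49.69 [-0.3  0.3  0. ]
50.16 th=-11.830 Ft=5.59 Fz=1.8 F=6.0
50.62 th=-11.980 Ft=5.80 Fz=0.0 F=6.0
51.09 th=-12.130 Ft=5.46 Fz=0.8 F=5.5
51.56 th=-12.280 Ft=5.53 Fz=0.4 F=5.6
52.02 th=-12.430 Ft=5.83 Fz=0.1 F=5.8
52.49 th=-12.580 Ft=5.83 Fz=0.3 F=5.9
52.96 th=-12.730 Ft=5.73 Fz=0.3 F=5.8
53.36 th=-12.850 Ft=5.47 Fz=0.4 F=5.6
53.3583 [687.4291412  -32.4900193  113.34427578]
```

View pics/d7.png

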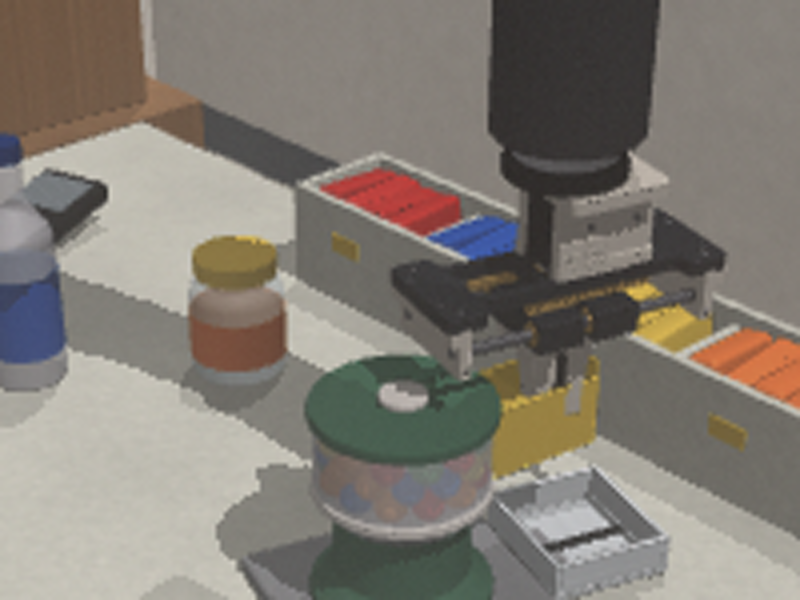

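View pics/s7.png

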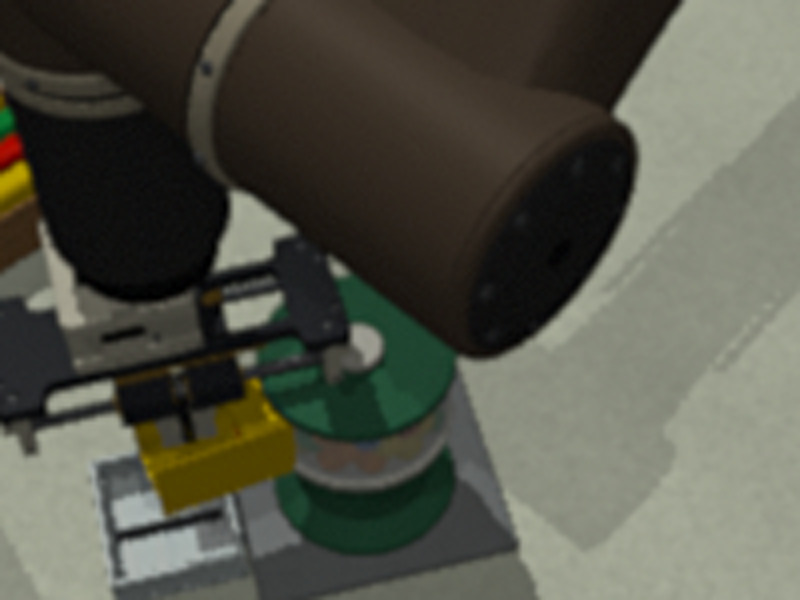

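Run:
```python
from h import *
np.set_printoptions(precision=1,suppress=True)
S=lambda u,v:((u-1.5)/4+200,(v-1.5)/4+100)
D=lambda u,v:((u-1.5)/4+250,(v-1.5)/4+80)
S5=lambda u,v:((u-2)/5+200,(v-2)/5+130)
D5=lambda u,v:((u-2)/5+290,(v-2)/5+150)
print('z0',tri(S5(515,95),D5(283,335)),tri(S5(597,122),D5(187,318)))
for nm,p in [('lead',onz('side',*D(598,360),134)),('trail',onz('scene',*S(152,462),134))]:
    w=p[:2]-A; a=np.arctan2(w[1],w[0]);r=np.hypot(*w); h=np.arcsin(24/r)
    print(nm,p,r,'wall ang',a,'centre ang',a+(h if nm=='lead' else -h),'tray',TR)
th=TR+np.array([0,0.119])
# predicted corners if centred
for lab,sgn in (('lead',-1),('trail',1)):
    u=np.array([np.cos(TR),np.sin(TR)]);n=np.array([-u[1],u[0]])
    P=np.r_[A+135*u+sgn*24*n,134]
    a,b=proj('side',P),proj('scene',P); print(lab,'side crop',(a[0]-250)*4,(a[1]-80)*4,'scene crop',(b[0]-200)*4,(b[1]-100)*4)
```

```text
z0 (array([487.2, -97.2, 139.5]), np.float64(3.094422320364437)) (array([462.8, -59.4, 140.1]), np.float64(1.0178902075526828))
lead [735.  -28.4 134. ] 151.08262818098734 wall ang -0.16535642380817459 centre ang -0.0058271535869998115 tray -0.30019663134302466
trail [720.1  -9.8 134. ] 134.24099602731712 wall ang -0.04712659629121743 centre ang -0.2268759189270156 tray -0.30019663134302466
lead side crop 613.1017426561771 394.7961830273092 scene crop 125.55483276102962 383.4828748101721
trail side crop 573.911070335271 360.7515815836107 scene crop 138.96685853788733 448.93266466703074
```

Run:
```python
import cv2
a=cv2.imread('pics/d7.png')[300:550,440:700];b=cv2.imread('pics/s7.png')[320:570,60:320]
cv2.imwrite('pics/z7.png',cv2.resize(cv2.hconcat([a,b]),None,fx=1.5,fy=1.5))
```

```text
(no output)
```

View pics/z7.png

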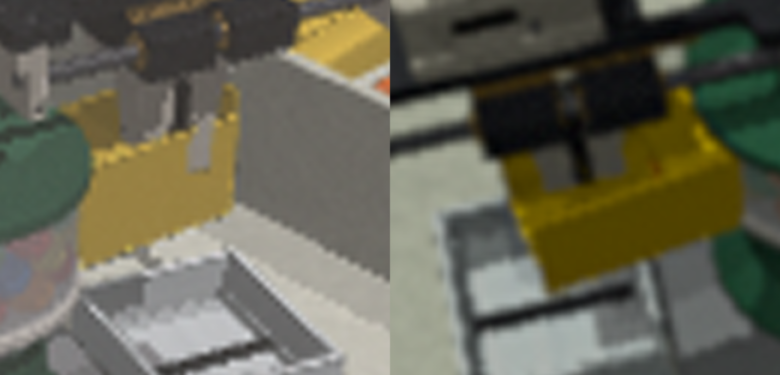

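Run:
```python
from h import *
np.set_printoptions(precision=1,suppress=True)
S=lambda u,v:((u-1.5)/4+200,(v-1.5)/4+100)
D=lambda u,v:((u-1.5)/4+250,(v-1.5)/4+80)
L=tri(S(138.7,440),D(598.7,378.7));T=tri(S(151,475),D(596.7,356.7));print(L,T)
for c,k,p,s in [('side',D,(598.7,378.7),1),('side',D,(596.7,356.7),-1),('scene',S,(138.7,440),1),('scene',S,(151,475),-1)]:
    P=onz(c,*k(*p),135);w=P[:2]-A;r=np.hypot(*w);print(c,s,P,r,np.arctan2(w[1],w[0])+s*np.arcsin(24/r))
m=(L[0]+T[0])/2-np.r_[A,0];print(m,np.arctan2(m[1],m[0]))
```

```text
(array([721.5, -35.9, 127. ]), np.float64(8.921406457971642)) (array([731.7, -15.3, 128.7]), np.float64(23.710693096868606))
side 1 [715.8 -46.  135. ] 136.55357871440387 -0.13989614455518418
side -1 [736.3 -26.  135. ] 151.9768795354544 -0.3072891757869415
scene 1 [719.8 -26.8 135. ] 135.8614157122046 0.004959626019695157
scene -1 [724.7  -1.6 135. ] 138.73920133465464 -0.1602077096032613
[140.6 -22.1 127.9] -0.15574196736588278
```

Run:
```python
from h import *
t=stroke(-12.85,-12.99,-1,step=0.1,v=40)
P,q=pose(t+.12,105,113,-1); bot.line_to(P,60,q)
P[2]=230; bot.line_to(P,150)
P[1]+=150;P[0]-=150; P[2]=260; bot.line_to(P,200)
s=bot.read_state();print(s['t'],s['contact_force'])
save('scene','s8.png',(200,130,350,270),5);save('side','d8.png',(290,150,440,270),5)
```

```text
53.87 th=-12.950 Ft=6.01 Fz=-0.6 F=6.2
54.12 th=-12.990 Ft=6.41 Fz=0.2 F=6.5
56.6417 [ 0.06866972 -0.76906189 -0.22141244]
```

View pics/s8.png

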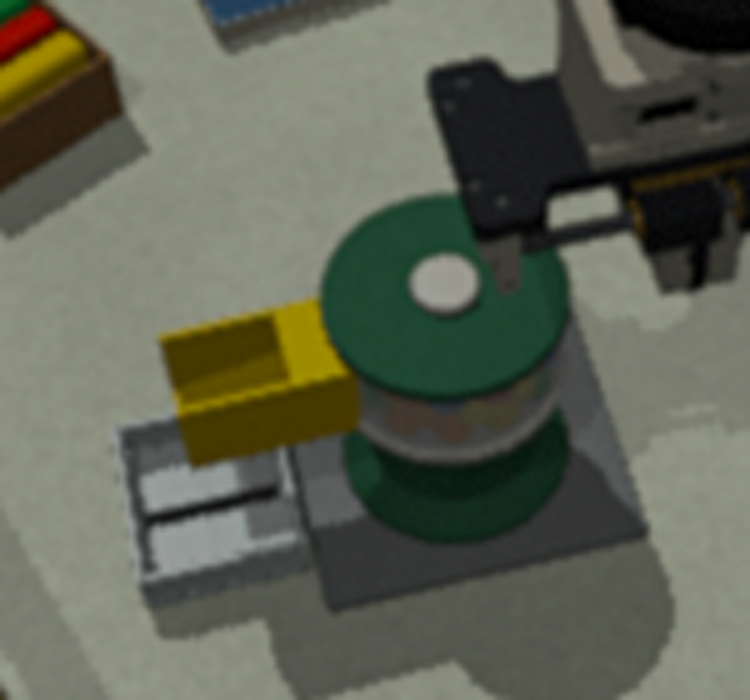

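View pics/d8.png

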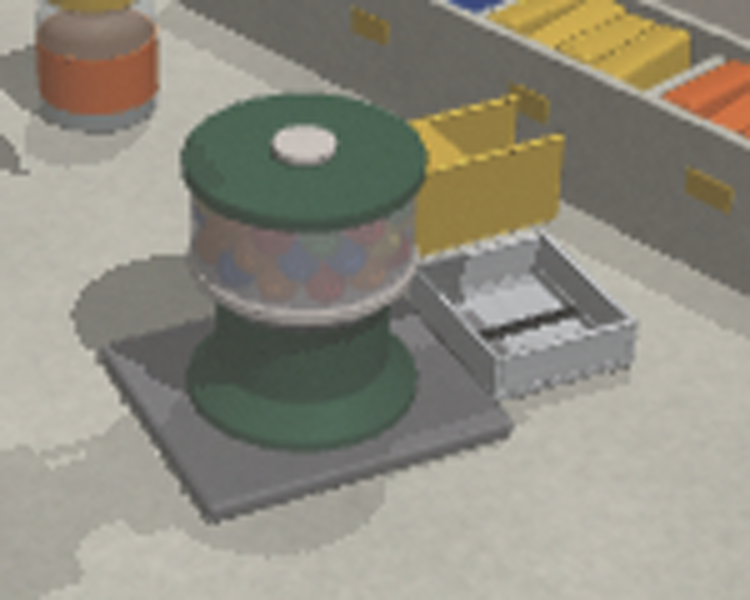

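Clear view: chute outer top corners are at scene-crop (160,338)/(182,405) and side-crop (516,93)/(563,136).

Run:
```python
from h import *
np.set_printoptions(precision=3,suppress=True)
S=lambda u,v:((u-2)/5+200,(v-2)/5+130)
D=lambda u,v:((u-2)/5+290,(v-2)/5+150)
L=tri(S(160,338),D(563,136));T=tri(S(182,405),D(516,93));print(L,T)
m=(L[0]+T[0])/2; e=(L[0]-T[0])[:2]; print('mid',m,'angle from axis',np.arctan2(*(m[:2]-A)[::-1]),'angle from end edge',np.arctan2(e[0],-e[1]))
# tray corners, fixed correspondence
c=[tri(S(*a),D(*b)) for a,b in [((118,430),(635,322)),((268,398),(500,360)),((145,585),(540,235)),((305,548),(415,268))]]
for x in c:print(x)
tm=np.mean([x[0] for x in c],0);print('tray mid',tm)
k=tri(S(444,283),D(304,145));print('knob',k)
w=tm[:2]-k[0][:2];w2=tm[:2]-A;print(np.hypot(*w),np.arctan2(w[1],w[0]),np.hypot(*w2),np.arctan2(w2[1],w2[0]))
q=m[:2]-k[0][:2];print('chute from knob',np.hypot(*q),np.arctan2(q[1],q[0]))
```

```text
(array([709.662, -60.893, 136.437]), np.float64(0.1257430660821472)) (array([719.174, -19.315, 140.294]), np.float64(1.4091798885541156))
mid [714.418 -40.104 138.366] angle from axis -0.27767512767749264 angle from end edge -0.2249084485925544
(array([734.811, -98.126,  28.999]), np.float64(1.6694431535271559))
(array([659.225, -73.418,  28.193]), np.float64(0.226034356843193))
(array([762.624,  -8.087,  28.522]), np.float64(0.14113615592254658))
(array([686.824,  15.864,  28.352]), np.float64(1.0840064059461516))
tray mid [710.871 -40.942  28.516]
knob (array([586.459,  -3.124, 155.348]), np.float64(1.888158162813469))
130.03260152379718 -0.29509334958914984 130.36333785239148 -0.29131177228530214
chute from knob 133.1956504382686 -0.28133260339318983
```

Run:
```python
from h import *
bot.close_job(); print(bot.read_state()['t'])
```

```text
the job is handed in; nothing more can be done
the job is handed in; nothing more can be done
```

I turned the hopper clockwise until it bit on its seal, stopped with the chute over the catch tray, and handed the job in. `close_job` gives no verdict, so these are my own measurements.

- **Pushing:** I used the closed fingers inside the chute and regripped three times. The push stayed loose at about 0–1.5 N. It passed the tray once like that.
- **Bite:** The force jumped to about 5.3 N after roughly 7.4 rad of turning. From there I turned about 2.9 rad more, to the next tray position, which should be about 1.45 mm of seal travel (not measured directly). The highest wrist force I read was about 6.5 N, sampled only between short steps.
- **Final check:** With the arm clear, the two cameras put the chute at −0.28 rad and the tray at −0.295 rad. That is about 2 mm apart at the chute tip, against a 13 mm limit.
- **Release:** The gripper was well clear of everything and the wrist force was near zero. The arm never went near the other objects. I last read the clock at 56.6 s, just before handing in.
- **Disagreements:** The chute angle judged from its end edge alone came out at −0.22 rad, which I trust less because the edge is only 48 mm long. That would put the tip about 9 mm off, still within the limit. Some corner readings from a partly hidden view disagreed, so I discarded them.

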